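Tip the forming block over the lip into its holder

TASK

The hardwood forming block stands on end in front of the low steel lip of its bench holder. Without picking it up, slide it to the lip and push it high up so that it tips over the lip onto its side, channels facing up; then push it on along the holder until it drops down flat behind the lip, and press it home against the steel fence at the far end with about 10 N for a second. Do not push the block harder than 20 N at any time, and leave the three things lying beside the holder alone.

Things in the scene. Friction and masses are not known exactly. Their poses are not given: they have to be found in the camera images.
- block_center (a point): centre of the loose hardwood forming block, a pale wooden block 80 (own x) x 60 (own y) x 95 mm (own z), 0.25 to 0.5 kg, which at the start stands on its 80 x 60 end (own z up). Its own -y side has three lengthwise channels (8, 12 and 16 mm wide, 9 mm deep; the fingers do not fit in); its own +y side looks roughly towards the lip. Its nearest edge starts 15 to 48 mm before the lip, up to 12 mm off the holder's centre line and up to 0.2 rad askew.
- holder: aluminium plate 130 mm (own x) x 126 mm (own y), 3 mm thick, fixed to the bench. Its origin is at bench height at the middle of the foot of the lip's front face; own +y runs over the lip to the fence: the block is tipped that way. Between lip and fence are 98 mm (own y 8 to 106 mm), the floor 3 mm above the bench. No side walls. On the bench before it the block slides if pushed below 20 mm, but tips where it stands if pushed high short of the lip.
- lip: fixed steel lip, the low stop: 130 mm long (own x), 8 mm thick (own y 0 to 8 mm), its top 11 mm above the bench (8 mm above the holder's floor). Origin and axes are those of the holder. The block tips over its front top edge, overbalances when it leans about 0.65 rad, falls forward by itself and then lies on the lip, with the end it stood on 10 to 25 mm in front of the lip's front face.
- fence: fixed, rigid steel fence at the far end: 130 mm long (own x), 16 mm thick (own y 106 to 122 mm), its top 15 mm above the bench. Origin and axes are those of the holder. As the block comes up to it, its raised near end may hang on the pushing finger by friction and drop behind the lip only when the push is eased; then press again.
- charcoal: bystander: black charcoal block 60 x 100 x 28 mm, loose, beside the holder; origin at the centre of its underside
- steel_block: bystander: flat steel bench block 60 x 60 x 18 mm, loose, beside the place where the forming block stands; origin at the centre of its underside
- wax: bystander: yellowish lump of wax 41 x 50 x 19 mm, loose, beyond the fence; origin at the centre of its underside
Things that resemble listed ones, but are neither listed nor needed, are in the scene too. Of the things shaped like the part that bears block_center, the wooden one is meant.

How it is judged:
By the outcome, as a careful person would: the job done as asked, in the order asked, and still so for the second after the job is handed in, with the robot touching nothing.
It also fails if it takes over 64 s, if anything falls off the work surface, if the arm or the gripper's body presses on something with over 40 N, if the wrist force passes 120 N, or if a joint passes its speed limit or range.

ROBOT

A 6-joint arm with a two-finger parallel gripper is mounted at the origin on a cart in front of the work surface, level with it; the furniture and walls round the work are solid. World frame = base frame: x ahead of the robot, y to its left, z up, the work surface at z = 0. Lengths are in m, angles in rad, forces in N, time in s.
With the tool pointing down it reaches from about 0.375 to 0.75 m from the base axis. Payload 9 kg.
Tool frame: the origin (TCP) lies between the finger pads; the fingertips stand 11 mm ahead of it and the grasp point (between the pads) lies 8 mm behind it; z points along the fingers, y is the direction in which the jaws open and shut (so a half turn about z gives the same grasp; the last joint's range is limited). The gripper opens to 85 mm and grips with 20 to 120 N. Pads are 22 mm wide; open, the fingers measure 114 mm over their backs; the gripper's body (76 mm by 85 mm) begins 54 mm behind the grasp point. The pads swing forward as they close: fully open they stand 13 mm farther back than shut.
Start: joints at [-1.372, 0.104, 0.097, 1.564, 0, 1.353], TCP at [0.243, -0.549, 0.242] pointing down, gripper open.
Joint ranges: [-2.99, 2.99], [-0.84, 1.86], [-1.1, 1.16], [-1.84, 2.11], [-1.51, 1.56], [-3.14, 3.14]. Speed limits (rad/s): [2.22, 2.22, 2.57, 3.14, 3.14, 3.14].

INTERFACE

Orientations are given as a unit quaternion [x, y, z, w].
In Python, from bench import bot gives the robot as it stands. Calls block until the motion is done:
- bot.move_pose(position, orientation): joint-space move of the TCP to a pose.
- bot.line_to(position, velocity=0.15, ori=None): straight line of the TCP; ori=None keeps the orientation; velocity is the mean speed in m/s.
- bot.set_joints(angles): joint-space move.
- bot.open_gripper() and bot.clamp(grasp_force=None): open the fingers fully, or close them until they stop; grasp_force is the grip in N (None keeps the last).
- bot.dwell(seconds).
- bot.solve_ik(position, orientation): joint angles nearest the present ones, or None.
- bot.read_camera(name): name is "scene" or "side" or "wrist"; returns a dict with "img" (384x512x3 uint8, blue, green, red), "camera_matrix" (3x3 intrinsics, pixels), "view" (4x4, takes a point from world to camera coordinates); the wrist camera has in their place "T_tool_cam" (4x4, takes a point from camera to tool coordinates, whose origin is the TCP and whose axes are the flange's). Camera axes: x right, y up, looking along -z (the intrinsics and any distortion apply to the point x, -y, -z); pixel columns grow to the right and rows downward; lengths in m; the calibration is good to about 2 mm. A picture is of the moment at which its call begins: read the wrist's pose just before it. There is no depth.
A pose or a line that the arm cannot do raises bot.IKError and nothing moves.
- bot.finish_job(): hands the job in, once; it reports no verdict.
Trained networks look in the newest picture that a camera, given by its name, has taken for a name from the list of things; names that differ only in an ending like _2 or _b are one class to them, and where a whole thing is asked for, a point or a joint stands for the part that bears it (a point fixed in the world has none). Each returns a list of dicts, best first, with "p" (0 to 1); they miss things now and then, are a little off and sometimes report something else, mostly with a low value. They report only what shows in the picture. A call takes as long as a camera call. They do not tell look-alikes from the thing itself.
- bot.find_in(camera, query): "box" ([left, top, width, height] in pixels, round what is visible of it).
Readings, each from a call of its own:
- bot.get_time(): time.
- bot.get_joints(): joint angles.
- bot.get_qd(): joint speeds.
- bot.get_effort(): joint torques, N m.
- bot.get_tool_pos(): TCP position.
- bot.get_tool_rot(): TCP orientation.
- bot.get_wrist_force(): force on the tool from outside, world axes, zero at the start.
- bot.get_wrist_torque(): the same for the moment, N m.
- bot.get_finger_gap(): finger opening in m.
Only numpy, scipy, OpenCV 4.12 (cv2) and the standard library are available. Lean on these libraries where they do the work, as an engineer would, in place of code of your own. Each camera call takes 0.05 s, during which the arm holds its last target.

## Working session

There is one attempt and no reset: what is moved stays moved. The work goes in short steps, each a Python script; the robot and the scene stay as the last script left them, time stands still between calls to the robot, and variables do not carry over. Pictures are saved under pics/ and viewed, and the job is handed in when it is done.

```bash
ls; mkdir -p pics; python3 - <<'E'
from bench import bot
import cv2,numpy as np
for c in ("scene","side","wrist"):
    if c=="wrist": print(bot.get_tool_pos(),bot.get_tool_rot())
    r=bot.read_camera(c); cv2.imwrite(f"pics/{c}0.png",r["img"])
    print(c,{k:np.round(v,4).tolist() for k,v in r.items() if k!="img"})
    for q in ("block_center","holder","lip","fence","charcoal","steel_block","wax"):
        print(q,[(np.round(d["box"],0).tolist(),round(d["p"],2)) for d in bot.find_in(c,q)])
print(bot.get_time())
E
```

```text
pics
scene {'camera_matrix': [[452.8791, 0.0, 255.4208], [0.0, 452.8791, 187.2593], [0.0, 0.0, 1.0]], 'view': [[0.6943, -0.7194, 0.0189, -0.3745], [0.3518, 0.3622, 0.8631, -0.2718], [-0.6278, -0.5926, 0.5046, -0.4723], [0.0, 0.0, 0.0, 1.0]]}
block_center [([218.0, 133.0, 30.0, 55.0], 0.8), ([198.0, 202.0, 53.0, 32.0], 0.73), ([274.0, 193.0, 61.0, 86.0], 0.66)]
holder [([198.0, 201.0, 82.0, 62.0], 0.58)]
lip [([244.0, 240.0, 34.0, 23.0], 0.77)]
fence [([195.0, 201.0, 57.0, 35.0], 0.59)]
charcoal [([263.0, 184.0, 47.0, 28.0], 0.74)]
steel_block [([330.0, 210.0, 31.0, 34.0], 0.89)]
wax [([182.0, 196.0, 24.0, 21.0], 0.88)]
side {'camera_matrix': [[346.811, 0.0, 257.1344], [0.0, 346.811, 196.9825], [0.0, 0.0, 1.0]], 'view': [[-0.9993, -0.0315, 0.0177, 0.5815], [0.0316, -0.5236, 0.8514, -0.0592], [-0.0175, 0.8514, 0.5243, -0.9166], [0.0, 0.0, 0.0, 1.0]]}
block_center [([256.0, 159.0, 31.0, 40.0], 0.61), ([206.0, 208.0, 42.0, 56.0], 0.6)]
holder [([249.0, 202.0, 57.0, 31.0], 0.65)]
lip [([250.0, 199.0, 49.0, 4.0], 0.72)]
fence [([251.0, 221.0, 56.0, 9.0], 0.85)]
charcoal [([220.0, 195.0, 22.0, 17.0], 0.75)]
steel_block [([226.0, 179.0, 21.0, 18.0], 0.5)]
wax [([277.0, 236.0, 16.0, 17.0], 0.64), ([255.0, 157.0, 34.0, 41.0], 0.49)]
[ 0.24291862 -0.54865796  0.24231642] [ 9.78362527e-01  2.06897953e-01 -5.23851272e-06  4.53545388e-05]
wrist {'camera_matrix': [[280.7198, 0.0, 257.7484], [0.0, 280.7198, 190.5814], [0.0, 0.0, 1.0]], 'T_tool_cam': [[-0.0007, 0.964, 0.2659, 0.068], [1.0, 0.0007, 0.0002, -0.0003], [-0.0, 0.2659, -0.964, -0.1324], [0.0, 0.0, 0.0, 1.0]]}
block_center []
holder []
lip []
fence []
charcoal []
steel_block []
wax []
1.2
```

View images.

View pics/scene0.png

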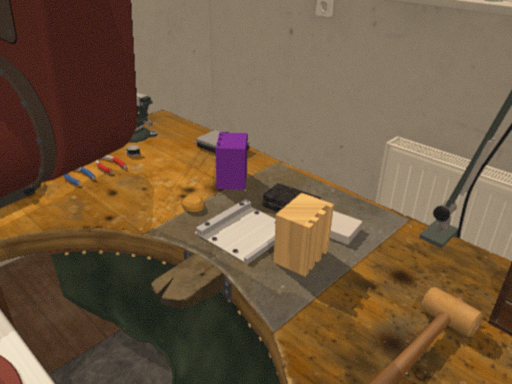

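View pics/side0.png

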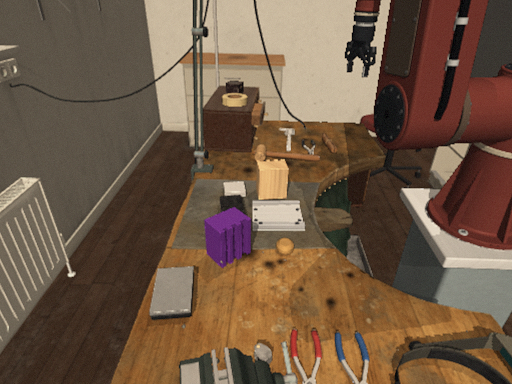

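```bash
python3 - <<'E'
import cv2
a=cv2.imread("pics/scene0.png");b=cv2.imread("pics/side0.png")
cv2.imwrite("pics/crop_s0.png",cv2.resize(a[120:290,170:370],None,fx=4,fy=3.5,interpolation=cv2.INTER_CUBIC)[:600,:800])
cv2.imwrite("pics/crop_d0.png",cv2.resize(b[140:270,195:325],None,fx=4.6,fy=4.6,interpolation=cv2.INTER_CUBIC))
E
```

```text
(no output)
```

View pics/crop_s0.png

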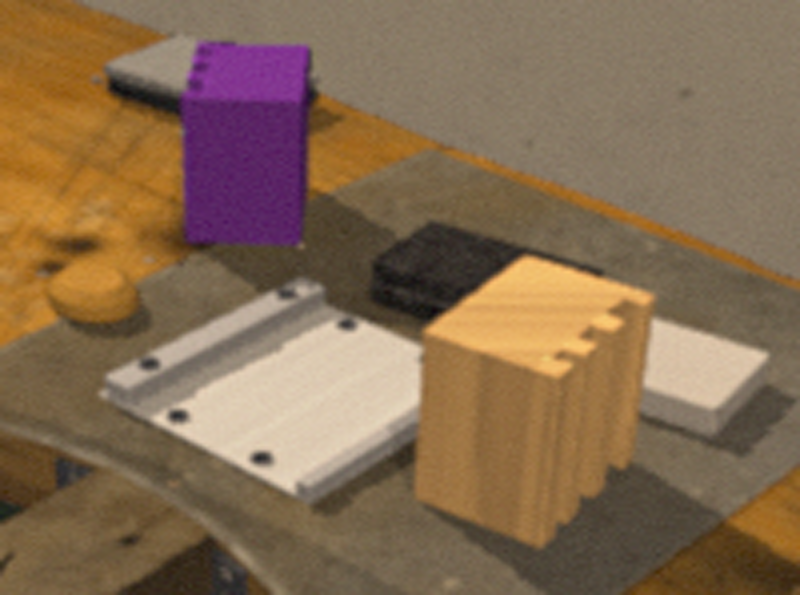

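View pics/crop_d0.png

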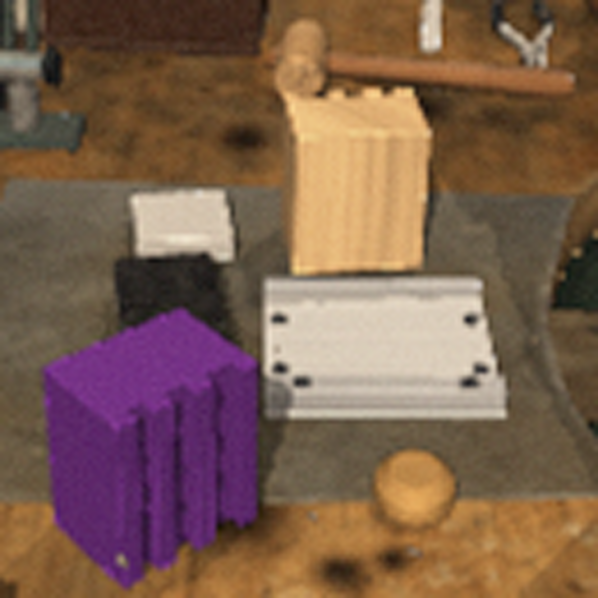

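```bash
cat > h.py <<'E'
from bench import bot
import cv2,numpy as np
from scipy.spatial.transform import Rotation as R
from scipy.optimize import least_squares
def cam(name,tp=None,tq=None):
    """returns img,K,view(world->cam)"""
    if name=="wrist":
        tp=bot.get_tool_pos();tq=bot.get_tool_rot()
    r=bot.read_camera(name)
    if name=="wrist":
        T=np.eye(4);T[:3,:3]=R.from_quat(tq).as_matrix();T[:3,3]=tp
        V=np.linalg.inv(T@r["T_tool_cam"])
    else: V=r["view"]
    return r["img"],r["camera_matrix"],np.array(V)
def proj(K,V,P):
    P=np.atleast_2d(P); c=P@V[:3,:3].T+V[:3,3]
    c=c*[1,-1,-1]; p=c@K.T
    return p[:,:2]/p[:,2:]
def ray(K,V,uv,z):
    uv=np.atleast_2d(uv).astype(float)
    d=np.c_[(uv[:,0]-K[0,2])/K[0,0],-(uv[:,1]-K[1,2])/K[1,1],-np.ones(len(uv))]
    d=d@V[:3,:3]; o=-V[:3,:3].T@V[:3,3]
    return o+d*((z-o[2])/d[:,2])[:,None]
def se2(p,L):
    c,s=np.cos(p[2]),np.sin(p[2]); L=np.atleast_2d(L).astype(float)
    return np.c_[p[0]+c*L[:,0]-s*L[:,1],p[1]+s*L[:,0]+c*L[:,1],L[:,2]]
def fit(obs,p0):
    """obs: list of (K,V,localpts,uv)"""
    f=lambda p:np.concatenate([(proj(K,V,se2(p,L))-uv).ravel() for K,V,L,uv in obs])
    r=least_squares(f,p0,loss="soft_l1",x_scale=[.01,.01,.1]); return r.x,f(r.x).reshape(-1,2)
E
python3 - <<'E'
from h import *
_,Ks,Vs=cam("scene");_,Kd,Vd=cam("side")
print("cams",-Vs[:3,:3].T@Vs[:3,3],-Vd[:3,:3].T@Vd[:3,3])
S=lambda a:np.array(a)/[4,3.5]+[170,120]
D=lambda a:np.array(a)/4.6+[195,140]
x,y,h=.04,.03,.095
Ls=[[-x,y,h],[x,y,h],[x,-y,h],[-x,-y,h],[-x,y,0],[-x,-y,0],[x,-y,0]]
us=S([(425,330),(525,257),(655,295),(565,375),(417,497),(540,547),(628,465)])
Ld=[[x,y,0],[-x,y,0],[x,y,h],[-x,y,h]]
ud=D([(293,272),(422,268),(295,133),(430,132)])
p0=[*ray(Ks,Vs,us[5:6],0)[0][:2],0]
p,e=fit([(Ks,Vs,np.array(Ls),us),(Kd,Vd,np.array(Ld),ud)],p0);print("block",p,np.round(e,1).tolist())
# holder via side: lip top front corners? fence outer bottom corners
ud=D([(265,278),(482,280),(266,417),(506,417)])
print(ray(Kd,Vd,ud,0.012))
Lh=np.array([[.065,0,.011],[-.065,0,.011],[.065,.122,0.00],[-.065,.122,0.00]])
print(fit([(Kd,Vd,Lh,ud)],[.5,-.1,0]))
E
```

```text
cams [ 0.05916987 -0.45090515  0.47999311] [0.56693273 0.76762806 0.52064415]
block [ 0.54573481 -0.10029668  0.1705256 ] [[-0.6, 0.1], [0.0, -0.8], [0.5, -0.3], [-0.9, 0.6], [-1.0, 0.8], [0.5, 0.8], [1.3, -1.6], [-0.2, 0.5], [-0.5, -0.3], [0.1, 0.7], [-0.1, -0.5]]
[[ 0.59581635 -0.03953234  0.012     ]
 [ 0.46579389 -0.04503962  0.012     ]
 [ 0.58945733  0.09727601  0.012     ]
 [ 0.46304901  0.09033484  0.012     ]]
(array([ 0.53083244, -0.04394022,  0.04586181]), array([[ 0.03706013,  0.03193848],
       [-0.11823234, -0.05805705],
       [-0.06422973, -0.13710772],
       [ 0.13790643,  0.14934652]]))
```

```bash
cat >> h.py <<'E'
def ori(phi,psi):
    """tool tilted: pointing down and toward holder +y, x forward; psi=holder yaw"""
    c,s=np.cos(phi),np.sin(phi)
    M=np.array([[0,0+0.,0],[0,0,0],[0,0,0]])
    x=np.array([0,c,s]);z=np.array([0,s,-c]);y=np.cross(z,x)
    M=R.from_euler("z",psi).as_matrix()@np.c_[x,y,z]
    return R.from_matrix(M).as_quat(), M
E
python3 - <<'E'
from h import *
for phi in (0.5,.6,.7):
  q,M=ori(phi,.046)
  print(phi,M.round(2).tolist())
  for p in ([.53,-.17,.2],[.545,-.2,.2],[.545,-.15,.02],[.545,-.05,.1],[.545,.02,.04]):
    j=bot.solve_ik(p,q); print(p,None if j is None else np.round(j,2))
E
```

```text
0.5 [[-0.04, 1.0, -0.02], [0.88, 0.05, 0.48], [0.48, 0.0, -0.88]]
[0.53, -0.17, 0.2] [-0.73  0.31  0.18  1.8   0.35  0.72]
[0.545, -0.2, 0.2] [-0.75  0.41  0.29  1.83  0.34  0.71]
[0.545, -0.15, 0.02] [-0.69  0.43 -0.01  1.48  0.36  0.77]
[0.545, -0.05, 0.1] [-0.56  0.22 -0.11  1.54  0.41  0.91]
[0.545, 0.02, 0.04] [-0.45  0.2  -0.24  1.38  0.44  1.02]
0.6 [[-0.04, 1.0, -0.03], [0.82, 0.05, 0.56], [0.56, 0.0, -0.83]]
[0.53, -0.17, 0.2] [-0.76  0.4   0.24  1.87  0.4   0.67]
[0.545, -0.2, 0.2] [-0.78  0.49  0.36  1.9   0.39  0.65]
[0.545, -0.15, 0.02] [-0.72  0.52  0.07  1.56  0.42  0.71]
[0.545, -0.05, 0.1] [-0.59  0.3  -0.06  1.6   0.47  0.84]
[0.545, 0.02, 0.04] [-0.49  0.27 -0.2   1.43  0.51  0.95]
0.7 [[-0.04, 1.0, -0.03], [0.76, 0.05, 0.64], [0.64, 0.0, -0.76]]
[0.53, -0.17, 0.2] [-0.79  0.49  0.31  1.95  0.45  0.61]
[0.545, -0.2, 0.2] [-0.8   0.59  0.44  1.99  0.44  0.59]
[0.545, -0.15, 0.02] [-0.75  0.62  0.15  1.64  0.47  0.64]
[0.545, -0.05, 0.1] [-0.62  0.38 -0.    1.67  0.53  0.77]
[0.545, 0.02, 0.04] [-0.52  0.35 -0.15  1.5   0.57  0.88]
```

```bash
python3 - <<'E'
from h import *
bot.clamp(20); print("gap",bot.get_finger_gap(),bot.get_time())
q,M=ori(.6,.046)
bot.move_pose([.535,-.2,.22],q)
print(bot.get_tool_pos(),bot.get_time(),bot.get_wrist_force())
img,K,V=cam("wrist"); np.savez("w1.npz",K=K,V=V); cv2.imwrite("pics/w1.png",img)
for qn in ("block_center","lip","fence","holder"):
  print(qn,[(np.round(d["box"]).tolist(),round(d["p"],2)) for d in bot.find_in("wrist",qn)])
x,y,h=.04,.03,.095
L=[[a*x,b*y,c] for c in(0,h) for a in(-1,1) for b in(-1,1)]
print(proj(K,V,se2([.5457,-.1003,.17],L)).round().tolist())
print(proj(K,V,se2([.531,-.044,.046],[[-.065,0,.011],[.065,0,.011],[-.065,.106,.015],[.065,.106,.015],[-.065,.122,.015],[.065,.122,.015]])).round().tolist())
E
```

```text
gap -7.039345406213067e-05 2.0667
[ 0.53473747 -0.20094136  0.22020447] 3.725 [ 0.03766362 -0.1830257  -0.43465152]
block_center [([302.0, 2.0, 76.0, 64.0], 0.95), ([232.0, 140.0, 81.0, 77.0], 0.88)]
lip [([216.0, 152.0, 16.0, 6.0], 0.67), ([242.0, 35.0, 25.0, 31.0], 0.17)]
fence [([216.0, 82.0, 88.0, 14.0], 0.87)]
holder [([215.0, 81.0, 88.0, 79.0], 0.76)]
[[242.0, 221.0], [237.0, 179.0], [301.0, 213.0], [294.0, 172.0], [237.0, 200.0], [231.0, 147.0], [314.0, 190.0], [304.0, 139.0]]
[[213.0, 155.0], [306.0, 155.0], [216.0, 90.0], [302.0, 90.0], [217.0, 82.0], [302.0, 82.0]]
```

View pics/w1.png

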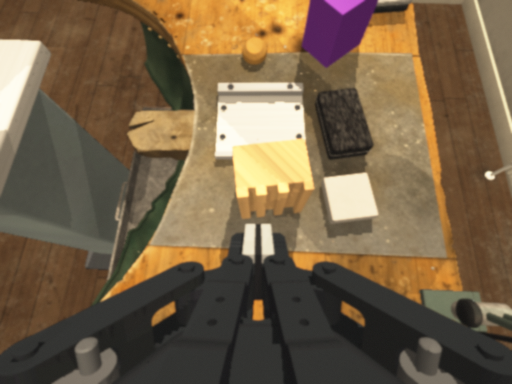

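```bash
python3 - <<'E'
import cv2
a=cv2.imread("pics/w1.png")
cv2.imwrite("pics/w1c.png",cv2.resize(a[75:225,205:385],None,fx=4,fy=4,interpolation=cv2.INTER_CUBIC))
E
```

```text
(no output)
```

View pics/w1c.png

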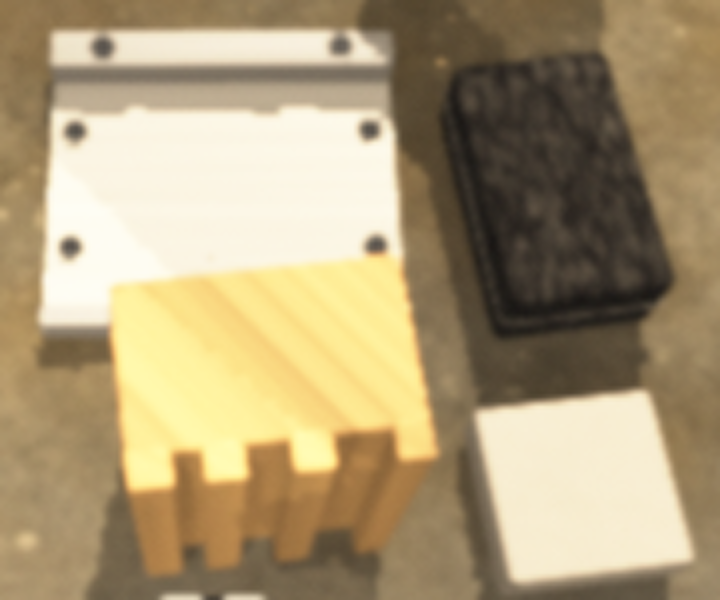

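```bash
python3 - <<'E'
from h import *
d=np.load("w1.npz");K,V=d["K"],d["V"]
W=lambda a:(np.array(a)-1.5)/4+[205,75]
x,y,h=.04,.03,.095
L=np.array([[-x,y,h],[x,y,h],[x,-y,h],[-x,-y,h],[-x,-y,0]])
b,e=fit([(K,V,L,W([(112,285),(403,258),(437,457),(127,490),(150,575)]))],[.546,-.1,.17]);print(b,e.round(1).tolist())
Lh=np.array([[-.065,.122,.015],[.065,.122,.015],[-.065,0,.011],[-.065,.106,.015],[.065,.106,.015]])
g,e=fit([(K,V,Lh,W([(51,31),(391,31),(40,328),(51,67),(391,67)]))],[.53,-.044,.046]);print(g,e.round(1).tolist())
E
```

```text
[ 0.54614459 -0.09851611  0.1452102 ] [[-0.2, -0.9], [-0.2, -0.8], [0.4, 0.9], [0.3, 0.2], [-0.5, 0.3]]
[ 0.53278992 -0.04580182  0.05088032] [[0.0, 0.5], [0.0, -0.0], [-0.3, -0.3], [-0.4, 0.2], [0.7, -0.3]]
```

```bash
cat >> h.py <<'E'
PSI=.048; HO=np.array([.532,-.045,0.]); PHI=.6
Q,MQ=ori(PHI,PSI)
LEAD=np.array([0,.011*np.sin(PHI)+.011*np.cos(PHI),-.011*np.cos(PHI)+.011*np.sin(PHI)])
Rz=R.from_euler("z",PSI).as_matrix()
def w(x,y,z):  # lead-corner position in holder frame -> TCP world
    return HO+Rz@(np.array([x,y,z])-LEAD)
def cur():
    return Rz.T@(np.array(bot.get_tool_pos())-HO)+LEAD
def force():  # in holder frame
    return Rz.T@np.array(bot.get_wrist_force())
def push(x,z,y0,y1,step,v,lim,base,log=4):
    y=y0;n=0;f=None
    while y<y1-1e-6:
        y=min(y+step,y1); bot.line_to(w(x,y,z),velocity=v,ori=Q)
        f=force()-base;n+=1
        if n%log==0: print(round(y*1e3,1),f.round(2),round(bot.get_time(),2))
        if abs(f[1])>lim: print("LIM",y,f.round(2)); break
    return y,f
E
python3 - <<'E'
from h import *
bot.line_to(w(.0114,-.12,.10),velocity=.15,ori=Q)
bot.line_to(w(.0114,-.115,.015),velocity=.1,ori=Q)
bot.dwell(.2)
b=force(); np.save("base.npy",b); print("base",b.round(2),bot.get_time(),cur().round(4),bot.get_tool_pos())
y,f=push(.0114,.015,-.115,-.095,.005,.04,4,b,1)
y,f=push(.0114,.015,y,-.072,.0025,.03,4,b,2)
print(y,f.round(2),cur().round(4),bot.get_time())
img,K,V=cam("wrist");np.savez("w2.npz",K=K,V=V); cv2.imwrite("pics/w2.png",img)
s,_,_=cam("side");cv2.imwrite("pics/d2.png",cv2.resize(s[140:270,175:325],None,fx=4,fy=4,interpolation=cv2.INTER_CUBIC))
E
```

```text
base [ 0.4 -0.1 -1.2] 6.125 [ 0.0117 -0.1153  0.0156] [ 0.54996761 -0.1749198   0.01843815]
-110.0 [-0.13  0.19  1.96] 6.4
-105.0 [ 0.14 -0.26  1.61] 6.67
-100.0 [-0.62 -1.11  1.26] 6.95
-95.0 [-1.38 -0.19  1.83] 7.22
-90.0 [-0.6  -0.31  1.01] 7.72
-85.0 [-0.39  0.03  1.27] 8.22
-80.0 [ 0.11 -1.02  0.94] 8.72
-75.0 [-0.25 -0.72  1.45] 9.22
-72.0 [-0.94 -1.41  0.48] 9.72
-0.072 [-0.94 -1.41  0.48] [ 0.0114 -0.072   0.015 ] 9.725
```

View pics/w2.png

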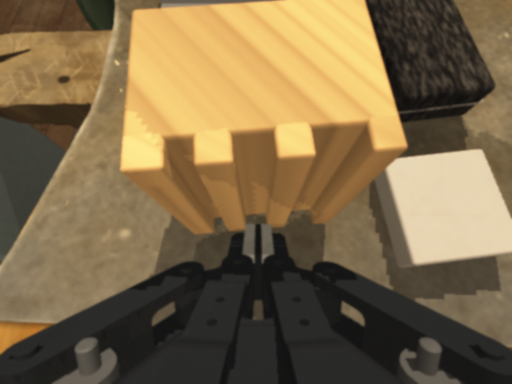

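View pics/d2.png

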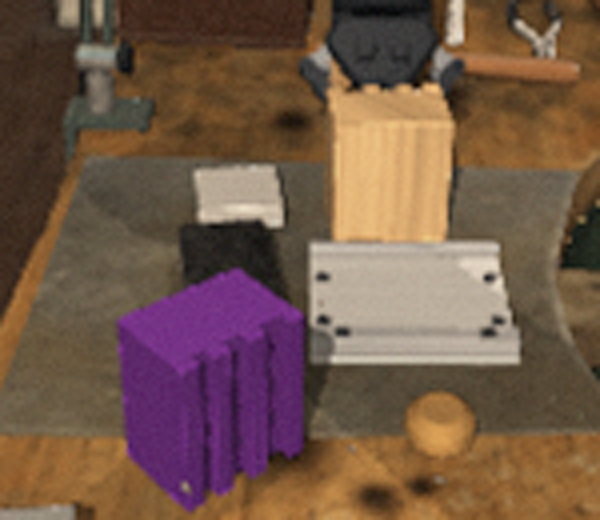

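```bash
python3 - <<'E'
from h import *
b=np.load("base.npy")
y,f=push(.0114,.015,-.072,-.05,.0015,.02,4.5,b,1)
bot.dwell(.1);print(y,(force()-b).round(2),cur().round(4),bot.get_time())
img,K,V=cam("wrist");np.savez("w3.npz",K=K,V=V); cv2.imwrite("pics/w3.png",img)
s,_,_=cam("side");cv2.imwrite("pics/d3.png",cv2.resize(s[140:220,215:325],None,fx=6,fy=6,interpolation=cv2.INTER_CUBIC))
E
```

```text
-70.5 [-0.39 -1.27  0.07] 10.07
-69.0 [-0.52 -1.1   1.96] 10.32
-67.5 [-0.86 -1.28  0.44] 10.57
-66.0 [-0.53 -1.03  1.32] 10.82
-64.5 [-0.69 -0.88  0.44] 11.07
-63.0 [-0.13 -0.9   0.71] 11.32
-61.5 [-0.65 -2.24  1.26] 11.57
-60.0 [-3.02 -4.7   2.32] 11.82
LIM -0.059999999999999984 [-3.02 -4.7   2.32]
-0.059999999999999984 [-2.5  -4.94  1.97] [ 0.0111 -0.0604  0.015 ] 11.925
```

View pics/w3.png

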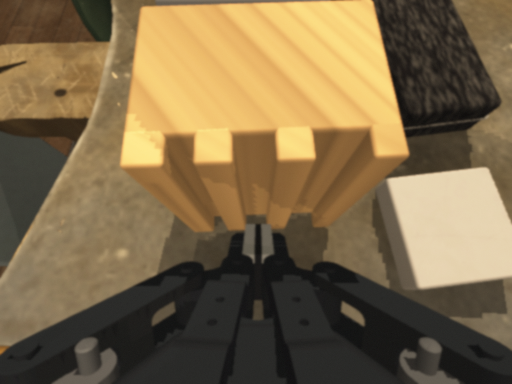

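View pics/d3.png

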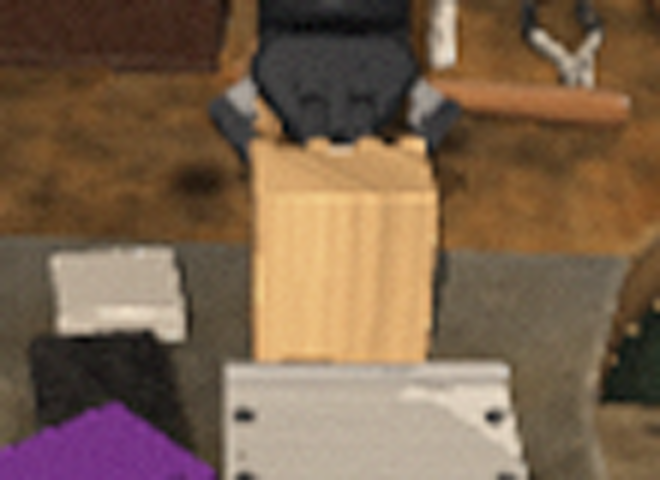

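```bash
python3 - <<'E'
from h import *
b=np.load("base.npy")
y,f=push(.0114,.015,-.060,-.056,.001,.02,8,b,1)
bot.dwell(.1);print(y,(force()-b).round(2),cur().round(4),bot.get_time())
img,K,V=cam("wrist");np.savez("w4.npz",K=K,V=V); cv2.imwrite("pics/w4.png",img)
E
```

```text
-59.0 [-3.63 -7.66  3.12] 12.28
-58.0 [-4.95 -7.83  1.64] 12.53
-57.0 [ -6.55 -11.52   2.71] 12.78
LIM -0.056999999999999995 [ -6.55 -11.52   2.71]
-0.056999999999999995 [ -6.62 -11.22   3.17] [ 0.0109 -0.0588  0.015 ] 12.875
```

View pics/w4.png

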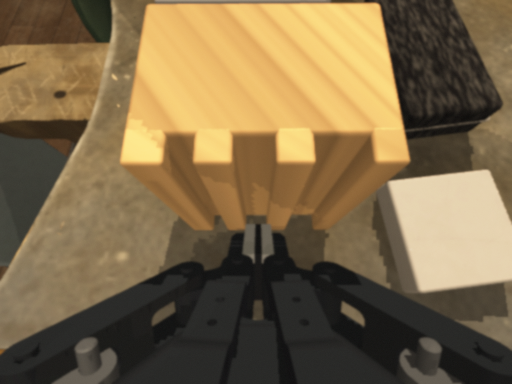

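```bash
python3 - <<'E'
from h import *
bot.line_to(w(.0114,-.085,.018),velocity=.08,ori=Q)
bot.line_to(w(.0114,-.085,.082),velocity=.12,ori=Q)
bot.dwell(.1)
b=force(); np.save("base.npy",b); print("base",b.round(2),bot.get_time())
bot.line_to(w(.0114,-.065,.082),velocity=.05,ori=Q)
y=-.065
while y<-.035:
    y+=.003; z=.082+max(0,(y+.06))*.35
    bot.line_to(w(.0114,y,z),velocity=.025,ori=Q); f=force()-b
    print(round(y*1e3,1),round(z*1e3,1),f.round(2),round(bot.get_time(),2))
    if abs(f[1])>9: print("LIM");break
s,_,_=cam("side");cv2.imwrite("pics/d5.png",cv2.resize(s[120:250,195:325],None,fx=4.6,fy=4.6,interpolation=cv2.INTER_CUBIC))
s,_,_=cam("scene");cv2.imwrite("pics/s5.png",cv2.resize(s[120:290,170:370],None,fx=4,fy=3.5,interpolation=cv2.INTER_CUBIC))
E
```

```text
base [ 0.17  0.11 -0.63] 14.2083
-62.0 82.0 [ 0.67 -0.76  1.15] 15.03
-59.0 82.4 [ 0.01 -1.79 -0.59] 15.29
-56.0 83.4 [-1.19 -2.97  3.55] 15.57
-53.0 84.5 [-0.48 -2.76  4.23] 15.84
-50.0 85.5 [ 0.45 -3.69  4.4 ] 16.12
-47.0 86.5 [ 0.38 -3.93  3.12] 16.39
-44.0 87.6 [ 0.35 -3.35  4.47] 16.67
-41.0 88.7 [ 0.13 -2.89  4.44] 16.94
-38.0 89.7 [ 1.01 -2.41  3.35] 17.22
-35.0 90.8 [ 0.23 -2.59  4.12] 17.49
```

View pics/d5.png

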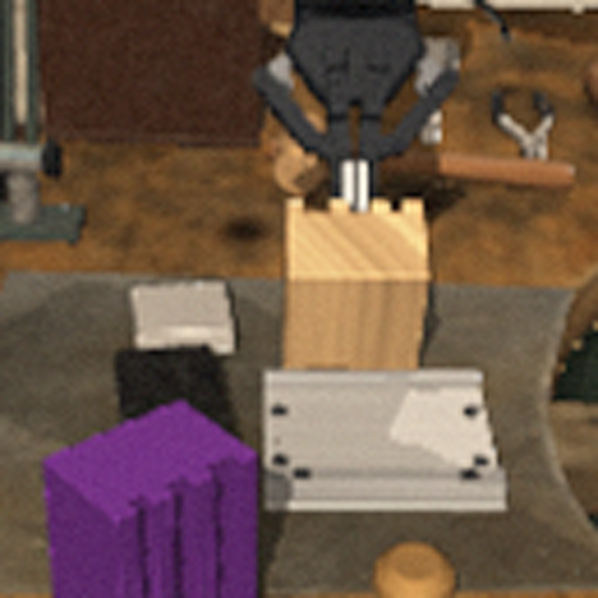

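View pics/s5.png

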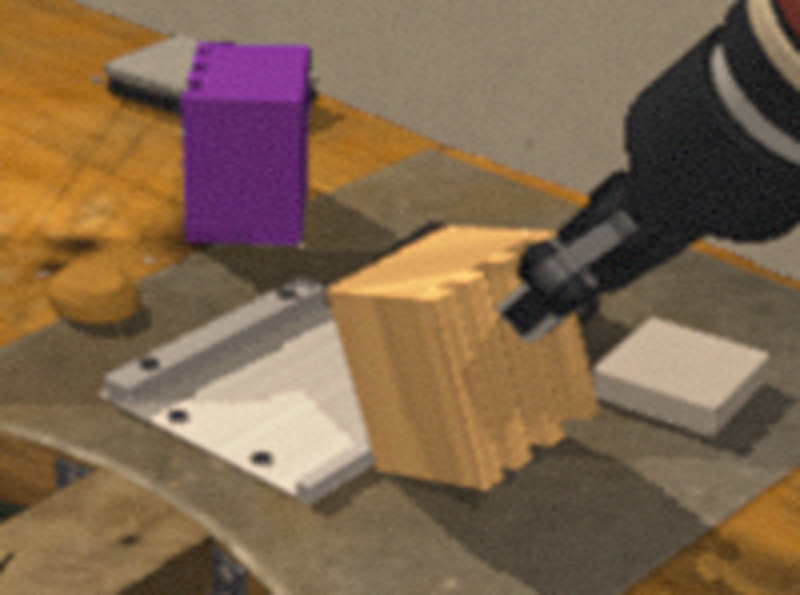

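```bash
python3 - <<'E'
from h import *
b=np.load("base.npy"); y=-.035;n=0
while y<.004:
    y+=.003; z=.0908+(y+.035)*.45
    bot.line_to(w(.0114,y,z),velocity=.025,ori=Q); f=force()-b
    print(round(y*1e3,1),round(z*1e3,1),f.round(2),round(bot.get_time(),2))
    if np.hypot(f[1],f[2])>9: print("LIM");break
    n=n+1 if abs(f[1])<.6 and abs(f[2])<1.2 else 0
    if n>=2 and y>-.025: break
s,_,_=cam("side");cv2.imwrite("pics/d6.png",cv2.resize(s[120:250,195:325],None,fx=4.6,fy=4.6,interpolation=cv2.INTER_CUBIC))
s,_,_=cam("scene");cv2.imwrite("pics/s6.png",cv2.resize(s[120:290,170:370],None,fx=4,fy=3.5,interpolation=cv2.INTER_CUBIC))
E
```

```text
-32.0 92.2 [-0.22 -2.16  2.81] 17.88
-29.0 93.5 [-1.05  0.03 -0.08] 18.16
-26.0 94.9 [-0.04 -0.07  0.09] 18.44
-23.0 96.2 [ 0.1  -0.32  1.07] 18.73
```

View pics/s6.png

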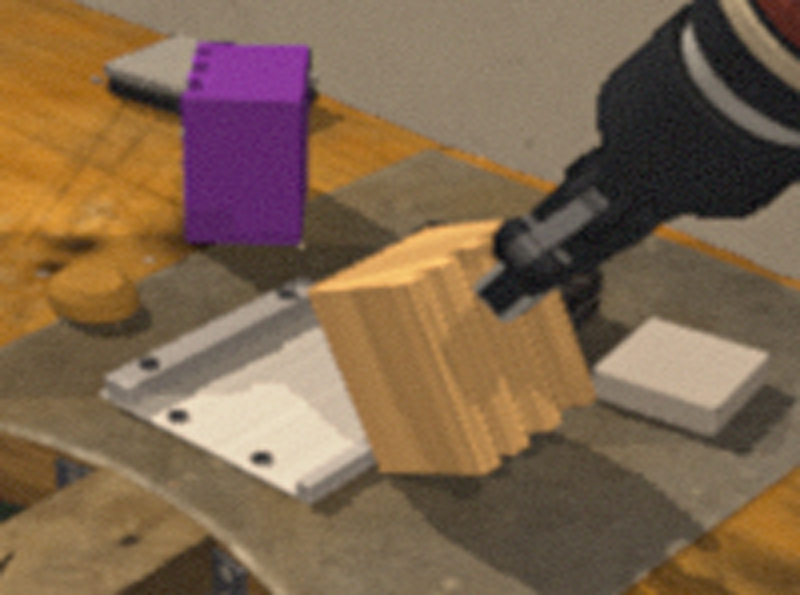

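View pics/d6.png

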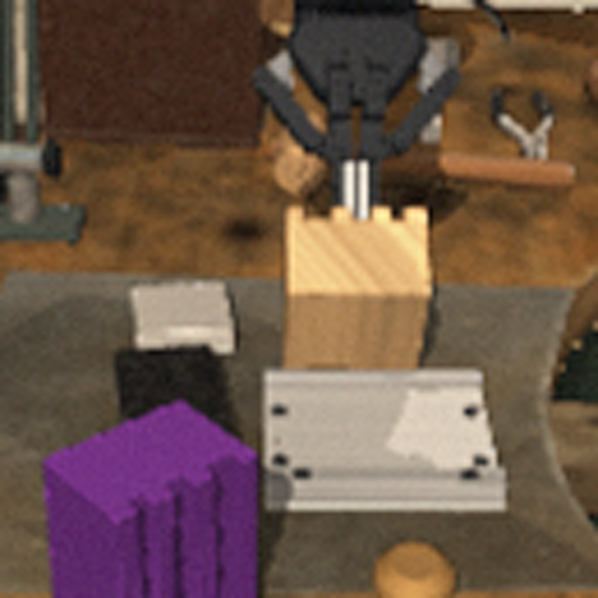

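```bash
python3 - <<'E'
from h import *
b=np.load("base.npy"); y=-.023;n=0
while y<-.001:
    y+=.003; z=.0962+(y+.023)*.3
    bot.line_to(w(.0114,y,z),velocity=.025,ori=Q); f=force()-b
    print(round(y*1e3,1),round(z*1e3,1),f.round(2),round(bot.get_time(),2))
    if np.hypot(f[1],f[2])>9: print("LIM");break
    n=n+1 if abs(f[1])<.5 and abs(f[2])<.9 else 0
    if n>=3: break
s,_,_=cam("side");cv2.imwrite("pics/d7.png",cv2.resize(s[120:250,195:325],None,fx=4.6,fy=4.6,interpolation=cv2.INTER_CUBIC))
s,_,_=cam("scene");cv2.imwrite("pics/s7.png",cv2.resize(s[120:290,170:370],None,fx=4,fy=3.5,interpolation=cv2.INTER_CUBIC))
E
```

```text
-20.0 97.1 [-1.05 -1.47  0.9 ] 19.1
-17.0 98.0 [-1.11 -0.46  0.96] 19.38
-14.0 98.9 [ 0.82 -0.83  0.99] 19.65
-11.0 99.8 [0.31 0.3  0.17] 19.93
-8.0 100.7 [-0.32  0.6   0.76] 20.2
-5.0 101.6 [-0.5   0.32  1.34] 20.48
-2.0 102.5 [-0.28 -0.32  0.98] 20.75
1.0 103.4 [-0.37 -1.01  0.67] 21.02
```

View pics/s7.png

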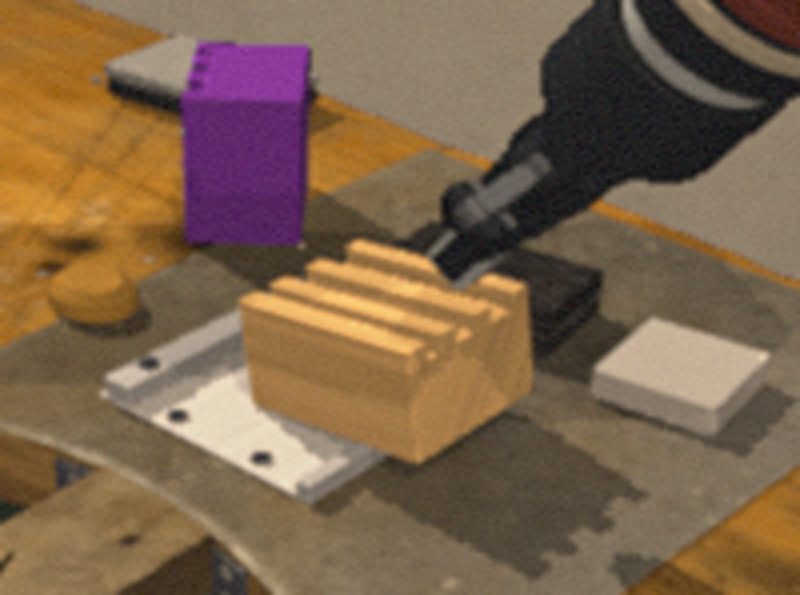

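View pics/d7.png

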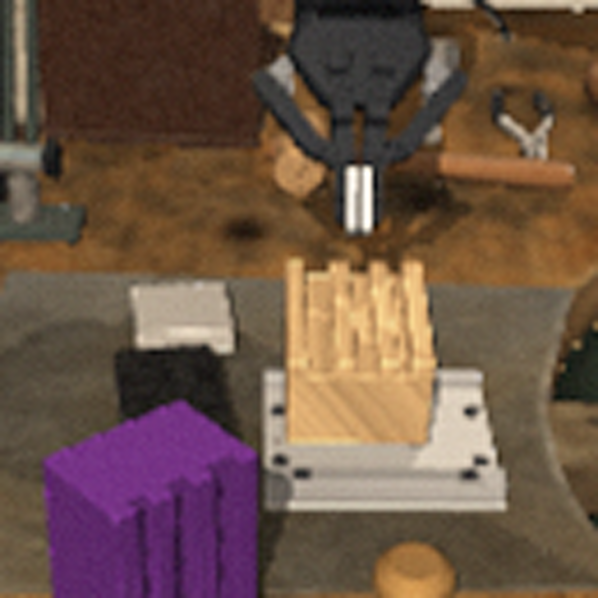

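```bash
python3 - <<'E'
from h import *
bot.line_to(w(.0114,-.055,.115),velocity=.15,ori=Q)
img,K,V=cam("wrist");np.savez("w8.npz",K=K,V=V); cv2.imwrite("pics/w8.png",img)
bot.line_to(w(.0114,-.055,.032),velocity=.12,ori=Q); bot.dwell(.1)
b=force(); np.save("base.npy",b); print("base",b.round(2),bot.get_time())
y,f=push(.0114,.032,-.055,-.005,.004,.03,8,b,1)
E
```

```text
base [ 0.61  0.44 -0.4 ] 22.65
-51.0 [-0.28 -0.61  0.59] 22.93
-47.0 [-0.63 -0.88  0.44] 23.22
-43.0 [ 0.08 -0.31  1.26] 23.5
-39.0 [-0.67 -0.54 -0.4 ] 23.78
-35.0 [-0.16  0.08  1.19] 24.07
-31.0 [-0.91 -0.19 -0.17] 24.35
-27.0 [ 0.   -0.17  0.34] 24.63
-23.0 [-1.13 -0.31 -0.68] 24.92
-19.0 [0.44 0.16 0.21] 25.2
-15.0 [-0.   -0.84  0.8 ] 25.48
-11.0 [-1.33 -0.68  0.74] 25.77
-7.0 [-0.14 -0.83  0.98] 26.05
-5.0 [0.6  0.09 0.37] 26.3
```

View pics/w8.png

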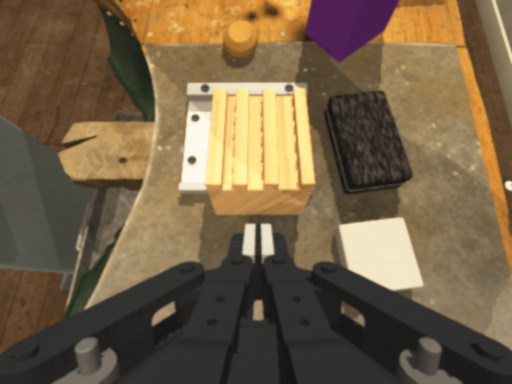

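```bash
python3 - <<'E'
from h import *
img,K,V=cam("wrist");np.savez("w9.npz",K=K,V=V)
s,_,_=cam("scene")
cv2.imwrite("pics/m9.png",np.hstack([cv2.resize(img,(400,300)),cv2.resize(s[180:280,180:340],(400,250))[:,:,:] if 0 else cv2.resize(s[180:300,180:340],(400,300))]))
E
```

```text
(no output)
```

View pics/m9.png

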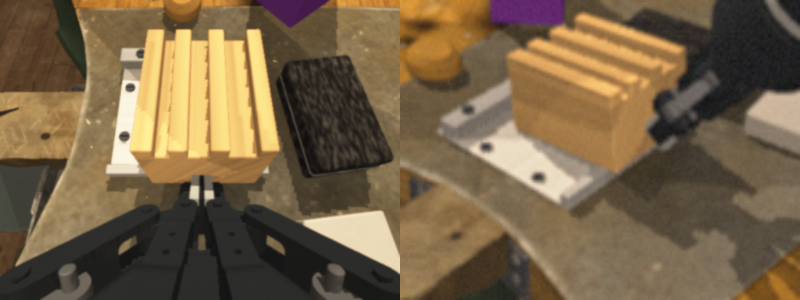

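```bash
python3 - <<'E'
from h import *
b=np.load("base.npy")
y,f=push(.0114,.032,-.005,.0155,.0015,.02,5,b,1)
bot.dwell(.1);print(y,(force()-b).round(2),cur().round(4),bot.get_time())
img,K,V=cam("wrist");np.savez("w10.npz",K=K,V=V)
s,_,_=cam("scene");d,_,_=cam("side")
cv2.imwrite("pics/m10.png",np.vstack([np.hstack([cv2.resize(img,(400,300)),cv2.resize(s[180:300,180:340],(400,300))]),cv2.resize(d[160:250,225:325],(330,297),interpolation=cv2.INTER_CUBIC).repeat(1,0)[:, :].copy() if 0 else np.pad(cv2.resize(d[160:250,225:325],(333,300),interpolation=cv2.INTER_CUBIC),((0,0),(0,467),(0,0)))]))
E
```

```text
-3.5 [-0.9  -0.37 -0.03] 26.65
-2.0 [-0.44 -1.    1.33] 26.9
-0.5 [-0.98 -1.09  0.05] 27.15
1.0 [-0.34 -1.13 -0.12] 27.4
2.5 [-0.12 -0.98 -0.02] 27.65
4.0 [-0.08 -1.46 -0.18] 27.9
5.5 [-1.38  0.02 -0.31] 28.15
7.0 [-0.89 -1.78  0.15] 28.4
8.5 [-0.74 -0.65  0.34] 28.65
10.0 [-0.76 -1.23  0.39] 28.9
11.5 [-0.83 -0.52  1.  ] 29.15
13.0 [-0.7  -6.4  -0.01] 29.4
LIM 0.012999999999999998 [-0.7  -6.4  -0.01]
0.012999999999999998 [-0.52 -6.65 -0.04] [0.0118 0.0121 0.0321] 29.5
```

View pics/m10.png

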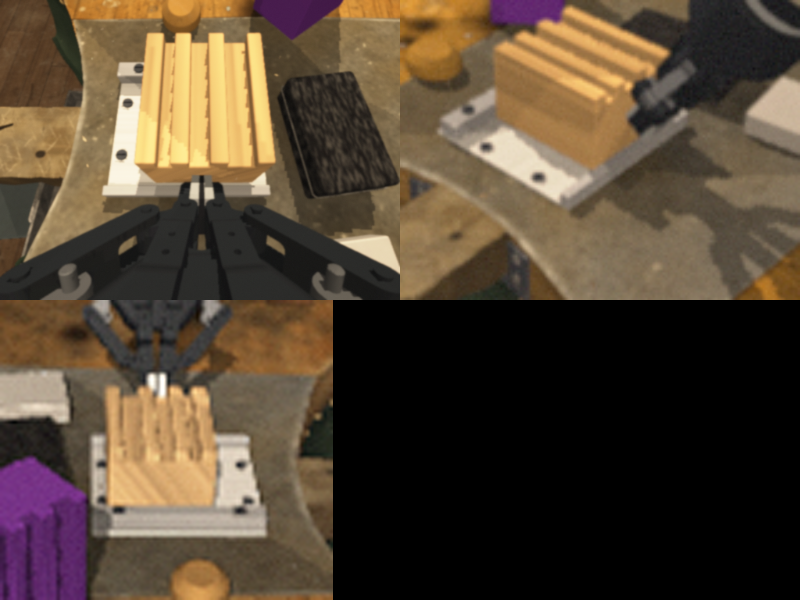

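```bash
python3 - <<'E'
from h import *
bot.line_to(w(.0114,.004,.032),velocity=.03,ori=Q); bot.dwell(.3)
print(force().round(2),bot.get_time())
img,K,V=cam("wrist");np.savez("w11.npz",K=K,V=V);cv2.imwrite("pics/w11.png",img)
s,Ks,Vs=cam("scene");d,_,_=cam("side")
cv2.imwrite("pics/s11.png",cv2.resize(s[180:290,180:340],(800,550),interpolation=cv2.INTER_CUBIC))
# predicted seated corners: block lying: x .0114±.04, y .011..106, z 3..63
L=[[.0114+a,yy,z] for z in(.003,.063) for yy in(.011,.106) for a in(-.04,.04)]
P=se2([HO[0],HO[1],PSI],L)
print("wr",proj(K,V,P).round().tolist()); print("sc crop",((proj(Ks,Vs,P)-[180,180])*5).round().tolist())
P[:,2]+=.008; print("sc raised",((proj(Ks,Vs,P)-[180,180])*5).round().tolist()); print("wr raised",proj(K,V,P).round().tolist())
E
```

```text
[ 0.94 -0.2   0.18] 30.4
wr [[195.0, 221.0], [318.0, 221.0], [204.0, 99.0], [310.0, 99.0], [167.0, 192.0], [346.0, 192.0], [185.0, 31.0], [328.0, 31.0]]
sc crop [[378.0, 347.0], [523.0, 246.0], [180.0, 236.0], [329.0, 148.0], [381.0, 200.0], [532.0, 105.0], [176.0, 95.0], [330.0, 12.0]]
sc raised [[378.0, 328.0], [525.0, 227.0], [179.0, 218.0], [329.0, 130.0], [382.0, 180.0], [534.0, 85.0], [175.0, 76.0], [330.0, -7.0]]
wr raised [[193.0, 219.0], [321.0, 218.0], [202.0, 92.0], [311.0, 92.0], [162.0, 186.0], [351.0, 186.0], [181.0, 18.0], [332.0, 18.0]]
```

View pics/s11.png

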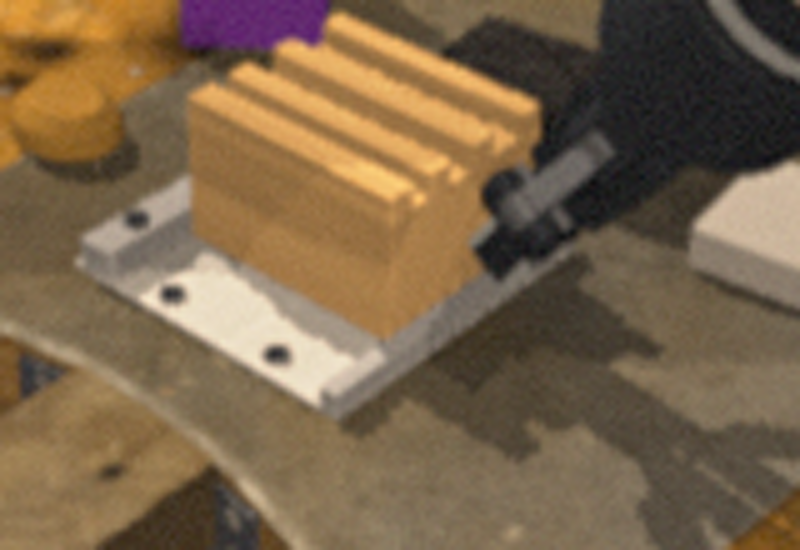

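View pics/w11.png

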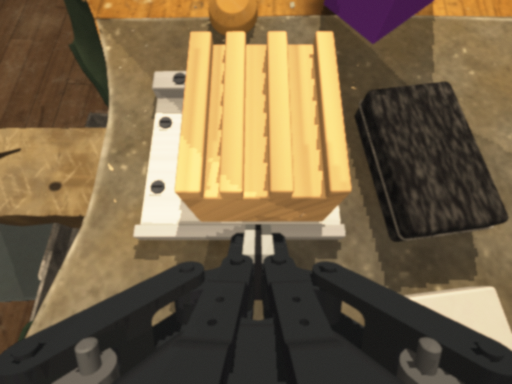

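```bash
python3 - <<'E'
from h import *
def favg(n=8):
    a=[]
    for _ in range(n): a.append(force()); bot.dwell(.01)
    return np.mean(a,0)
b=favg(12); print("base",b.round(2))
bot.line_to(w(.0114,.0105,.032),velocity=.03,ori=Q)
y=.0105
while y<.017:
    y+=.0006 if y<.0125 else .0003
    bot.line_to(w(.0114,y,.032),velocity=.02,ori=Q); f=favg(4)-b
    print(round(y*1e3,2),f.round(2),round(bot.get_time(),2))
    if -f[1]>9.6: break
t0=bot.get_time()
while bot.get_time()-t0<1.3:
    bot.dwell(.1); f=favg(3)-b; print(f.round(2),round(bot.get_time()-t0,2))
    if -f[1]<9: y+=.0002; bot.line_to(w(.0114,y,.032),velocity=.02,ori=Q)
    if -f[1]>11.5: y-=.0002; bot.line_to(w(.0114,y,.032),velocity=.02,ori=Q)
bot.line_to(w(.0114,-.01,.032),velocity=.03,ori=Q)
bot.line_to(w(.0114,-.05,.06),velocity=.1,ori=Q)
bot.line_to(w(.0114,-.09,.12),velocity=.15,ori=Q); bot.dwell(.2)
img,K,V=cam("wrist");np.savez("w12.npz",K=K,V=V);cv2.imwrite("pics/w12.png",img)
s,Ks,Vs=cam("scene");d,Kd,Vd=cam("side")
cv2.imwrite("pics/s12.png",cv2.resize(s[180:290,180:340],(800,550),interpolation=cv2.INTER_CUBIC))
cv2.imwrite("pics/d12.png",cv2.resize(d[150:250,215:325],(660,600),interpolation=cv2.INTER_CUBIC))
for x0 in (.0148,):
  L=[[x0+a,yy,z] for z in(.003,.063) for yy in(.011,.106) for a in(-.04,.04)]
  P=se2([HO[0],HO[1],PSI],L)
  print("wr",proj(K,V,P).round().tolist()); print("sc",((proj(Ks,Vs,P)-[180,180])*5).round().tolist()); print("sd",((proj(Kd,Vd,P)-[215,150])*6).round().tolist())
print(bot.get_time())
E
```

```text
base [-0.03  0.02 -0.25]
11.1 [-0.01  0.02  0.86] 31.3
11.7 [-0.12 -0.32  0.41] 31.58
12.3 [-0.64 -3.04  0.13] 31.87
12.9 [-1.56 -6.52  0.25] 32.15
13.2 [-1.08 -7.76  0.52] 32.43
13.5 [-2.05 -9.23  0.81] 32.72
13.8 [ -2.75 -10.26   1.14] 33.0
[ -2.98 -10.63   1.15] 0.12
[ -3.04 -10.54   1.43] 0.25
[ -2.5  -10.58   1.12] 0.38
[ -2.72 -10.36   1.12] 0.5
[ -2.24 -10.05   1.29] 0.62
[ -2.97 -10.     1.02] 0.75
[-2.43 -9.94  1.6 ] 0.88
[ -2.63 -10.59   1.19] 1.0
[ -2.93 -10.73   1.06] 1.12
[ -2.28 -10.38   0.94] 1.25
[ -2.52 -10.42   1.1 ] 1.38
wr [[223.0, 153.0], [299.0, 153.0], [226.0, 79.0], [295.0, 79.0], [215.0, 121.0], [309.0, 121.0], [220.0, 35.0], [303.0, 35.0]]
sc [[384.0, 343.0], [529.0, 242.0], [187.0, 232.0], [335.0, 144.0], [388.0, 196.0], [538.0, 101.0], [183.0, 92.0], [336.0, 9.0]]
sd [[420.0, 330.0], [246.0, 329.0], [439.0, 454.0], [249.0, 453.0], [428.0, 217.0], [248.0, 216.0], [449.0, 334.0], [251.0, 333.0]]
36.9417
```

View pics/s12.png

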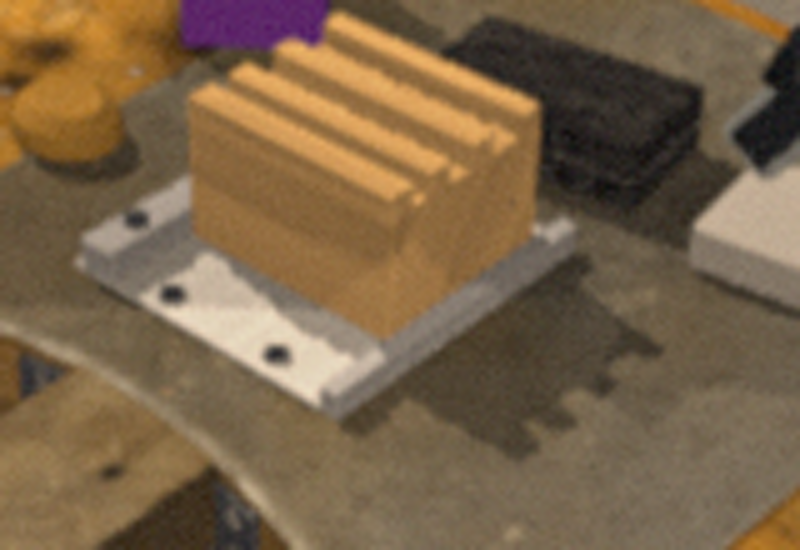

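View pics/w12.png

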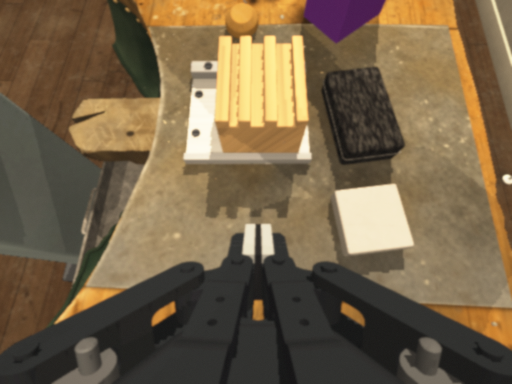

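View pics/d12.png

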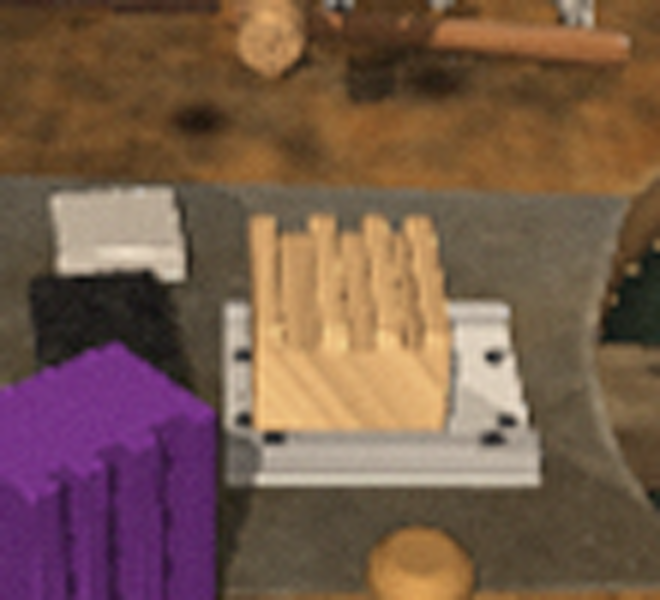

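```bash
python3 - <<'E'
from h import *
bot.line_to(w(.0114,-.11,.18),velocity=.15,ori=Q); bot.dwell(.2)
print(force().round(2),bot.get_time()); bot.finish_job()
E
```

```text
[ 0.1  -0.5  -0.21] 37.7167
the job is handed in; nothing more can be done
```

The job is done and handed in at 37.7 s of the 64 s. The wooden block now lies flat behind the lip, channels up, against the fence.

**What I did:**
- I slid the block to the lip with the closed fingertips tilted, pushing about 15 mm above the bench.
- I pushed it high up, about 82 mm, until it fell over the lip onto its side.
- I pushed it along the holder to the fence, eased off to let it drop, and pressed it home at 9.9–10.7 N for 1.4 s. I then backed away.

**Push forces:** the highest force I read along the push was 11.5 N, while squaring the block against the lip. With the sideways part that was about 13.5 N, still below the 20 N limit.

**Last checks:**
- **Lying flat:** in the last wrist and scene pictures, the block's top edges match the predicted flat position to within a few pixels. Its slope matches lying flat, not with the near end raised.
- **Against the fence:** both times I pushed, the force began to rise with the finger 11.5 to 13 mm behind the lip's front face. A block against the fence should give 11 mm.
- **Bystanders:** the charcoal, steel block and wax look unmoved.
- **Clear of the scene:** the wrist force read about zero before I handed in.

**What did not quite agree:**
- The block sits about 15 mm to one side of the holder's centre line, still well within the plate.
- It was about 0.02 rad askew when I tipped it.
- The near bottom edge could not be compared exactly, because the lip hides it. In the side picture the far edge looked about 2 px low, which I put down to seeing the channel floors.

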